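# Go / no-go check of a cable-entry bore

### The arm

A 6-joint arm with a two-finger parallel gripper is mounted at the origin on the work surface. World frame = base frame: x ahead of the robot, y to its left, z up, the work surface at z = 0. Lengths are in mm, angles in degrees, forces in N, time in s.
With the tool pointing down it reaches from about 425 to 950 mm from the base axis. Payload 14.7 kg.
Tool frame: the origin (TCP) lies midway between the tips of the shut fingers; the grasp point (between the pads) lies 19 mm behind it (ctrl.hold_point_z is the distance from the TCP to the grasp point, in mm); z points along the fingers, y is the line along which they close (so a half turn about z gives the same grasp; the last joint's range is limited). The gripper opens to 85 mm and grips with 20 to 120 N. Pads are 22 mm wide; open, the fingers measure 114 mm over their backs; the gripper's body (76 mm by 85 mm) begins 54 mm behind the grasp point. The pads swing forward as they close: fully open they stand 13 mm farther back than shut.
Start: joints at [-74.748, 27.513, 91.461, -0, 61.026, -2.67], TCP at [200.037, -618.448, 231.297] pointing down, gripper open.
Joint ranges: [-157.49, 157.49], [-46.99, 117.5], [13.45, 153.17], [-89.5, 269.5], [5.16, 153.95], [-167.48, 167.48]. Speed limits (degrees/s): [108.29, 108.29, 136.94, 172.46, 172.46, 172.46].

### API

Orientations are given as a 3x3 rotation matrix whose columns are the frame's x, y, z axes.
In Python, from workcell import ctrl, cams, spotter gives the robot as it stands.
- The arm moves only by the shell command python3 -m crank 'ROWS' [OPENING] [FORCE]. ROWS is JSON, a list of rows, each an object with "delta_pos": the shift along the tool's x, y, z in mm, a list of three; "twist": the turn, a rotation vector about the tool's x, y, z in rad, a list of three. In form: [{"delta_pos": [tx, ty, tz], "twist": [rx, ry, rz]}, ...]. A call has 1 to 10 rows; each row shifts and turns the commanded pose from where the row before left it, along the tool's axes as they then stand; what a row does not reach is not made up. A row lasts 1/8 s, in which the tool goes at most 62.5 mm and 10.7 degrees, less where a joint would pass 70% of its speed; a pose out of reach is approached as far as the arm can. A call is refused whole if a number of a shift passes 62.5 or a number of a turn 0.188, either way. A call with a gripper value outside its range is refused whole. OPENING is the finger opening in mm, from 0 to 85.4, set as the call begins (- or left out, the last holds). The fingers move at their own pace and stop on an object; FORCE is the grip in N (left out, the last holds). Time passes only in rows, so rows that do not move let the fingers close. It gives the time, the measured TCP pose, the force, the opening and the grip force at its end, in the units of the state.
- ctrl.get_obs(): the state, without advancing time (a new reading comes with each control period).
- cams.get_image(name): name is "side" or "top" or "wrist"; returns a dict with "img" (480x640x3 uint8, blue, green, red), "intrinsics" (3x3 intrinsics, pixels), "k1" (the pictures are not rectified: a ray, as slopes to the right and down, at radius r is drawn at 1 + k1 r^2 times it, then the intrinsics apply), "R" (3x3) and "t" (3): a world point X has camera coordinates R X + t; the wrist camera has in their place "hand_eye" (4x4, takes a point from camera to tool coordinates, whose origin is the TCP and whose axes are the flange's). Camera axes: x right, y down, z forward; pixel columns grow to the right and rows downward; lengths in mm; the calibration is good to about 2 mm. A picture is of the moment at which its call begins: read the wrist's pose just before it. There is no depth.
- ctrl.sign_off(): hands the job in; it is judged then, once.
Trained networks look in a picture, given as the dict that the camera call returned (one of the last four; its "shot" number tells which), for a name from the list of things; names that differ only in an ending like _2 or _b are one class to them, and where a whole thing is asked for, a point or a joint stands for the part that bears it (a point fixed in the world has none). Each returns a list of dicts, best first, with "conf" (0 to 1); they miss things now and then, are a little off and sometimes report something else, mostly with a low value. They report only what shows in the picture. A call takes as long as a camera call. They do not tell look-alikes from the thing itself.
- spotter.look_for(picture, target): "centre" ([column, row] in pixels, amid what is visible of it).
- spotter.masks_of(picture, target): "region" (480x640 bool, what is visible of it) and "centre" ([column, row] in pixels, amid what is visible of it).
- spotter.place_of(picture, target): "centre" ([column, row] in pixels: a listed point, or the origin of a listed thing).
The state is a dict: "t": time; "joint_positions": joint angles; "joint_velocities": joint speeds; "joint_torque": joint torques, N m; "tool_pos": TCP position; "tcp_rot": TCP orientation; "wrist_force": force on the tool from outside, world axes, zero at the start; "ft_torque": the same for the moment, N m; "opening": opening from 0.0 (shut) to 1.0 (fully open); "grip_force": force on a finger pad.
Only numpy, scipy, OpenCV 4.12 (cv2) and the standard library are available. Lean on these libraries where they do the work, as an engineer would, in place of code of your own. Each camera call takes 0.05 s, during which the arm holds its last target. There are 200 camera calls.

### The job

Check the brass bore of the clamped housing with the plug gauge: push the green-banded go end fully home, until the handle meets the brass, and draw it out again; then hold the flat face of the red-banded no-go end square and central on the mouth of the bore (either side) and keep a light but definite push on it (about 5 N) for half a second to confirm that it will not enter. Then lay the gauge gently back in its cradle, either way round, resting in both saddles, and let go. Do not force or slam the gauge, and leave everything else on the bench where it is.

Things in the scene. Friction and masses are not known exactly. Their poses are not given: they have to be found in the camera images.
- gauge_center (a point): Centre of the square aluminium handle (110 mm long, 32 x 32 mm across, flat sides) of a double-ended plug gauge, 180 mm long, about 0.45 kg, balanced near here. x runs along the gauge to the go end (green band), -x to the no-go end (red band). It starts lying level in the cradle, go end towards the cradle's +x.
- go_tip (a point): Centre of the go plug's end face, 100 mm from the handle centre along the gauge's +x. The go plug is steel, 24 mm in diameter, 45 mm long, its last 7 mm tapering to 16 mm.
- go_shoulder (a point): Centre of the handle's end face where the go plug begins: 55 mm from the handle centre along the gauge's +x; it meets the bore's mouth when the go end is fully home.
- nogo_tip (a point): Centre of the flat end face of the no-go plug (steel, 31 mm in diameter, 25 mm long): 80 mm from the handle centre along the gauge's -x.
- bore_center (a point): Middle of the bore: a plain level through hole 26.5 mm in diameter and 44 mm long along this frame's y axis (z up), its axis 70 mm above the bench, in a square brass bushing 50 x 50 mm. Open on both sides; either side may be used for either end of the gauge.
- bore_mouth_a (a point): Centre of the bore's mouth on the housing's +y side, 22 mm from the bore's middle.
- bore_mouth_b (a point): Centre of the bore's mouth on the housing's -y side, 22 mm from the bore's middle.
- housing: Fixed, rigid: aluminium body (94 mm in x over its fins, 36 mm in y, top 106 mm above the bench) round the brass bushing, on a blue base plate 170 x 75 x 12 mm. Two steel clamps with red knobs, top 54 mm above the bench, stand 50 to 75 mm out along x. Origin: centre of the underside; axes as the bore's.
- cradle: Fixed gauge cradle: black base 120 (x) x 70 (y) x 10 mm with two grey U saddles, centred 36 mm either side of the middle along x, 58 mm free between them for fingers. The U is 40 mm wide at the floor, 24 mm up, flaring to its top about 50 mm up. Origin: centre of the underside. The handle rests in both saddles along x, its axis 40 mm above the bench.
- board_tray: Low grey tray 170 x 120 x 30 mm with circuit boards in it, fixed to the bench on the side opposite the cradle; origin at the centre of its underside.
- gauge: The gauge as a whole: the same origin and axes as gauge_center.
- relay_board: Bystander: green circuit board 110 x 150 mm with black and white components, lying beyond the housing; origin at the centre of its underside
- control_board: Bystander: green circuit board 110 x 140 mm with components, lying beyond the housing; origin at the centre of its underside
- screwdriver: Bystander: orange-handled screwdriver, 160 mm long, lying across in front of the robot, under 35 mm high; origin on its underside
- tape_roll: Bystander: yellow tape roll, 90 mm across, 22 mm high, lying flat; origin at the centre of its underside
- standoff_jar: Bystander: clear jar with a blue cap, 60 mm across, 85 mm high; origin at the centre of its underside
- carton: Bystander: closed cardboard box 120 x 90 x 60 mm; origin at the centre of its underside
Things that resemble listed ones, but are neither listed nor needed, are in the scene too. What is meant by the gauge is not purple, and is the smaller of those in its own colour. Of the things that look like the housing, the largest one is meant.

How it is judged (in metres and radians):
On the way, in this order (a step that is already met when the one before it is completed fails the run):
1. the go end is fully home in the bore: its shoulder within 5 mm of one mouth and its tip within 6 mm of the other (((distance between go_shoulder and bore_mouth_a below 0.005 m and distance between go_tip and bore_mouth_b below 0.006 m) or (distance between go_shoulder and bore_mouth_b below 0.005 m and distance between go_tip and bore_mouth_a below 0.006 m))), for 0.2 s.
2. the no-go end's face is within 6 mm of the centre of a mouth, the gauge in line with the bore within 0.12 rad, pressed against the housing with more than 2 N ((distance between nogo_tip and bore_mouth_a below 0.006 m or distance between nogo_tip and bore_mouth_b below 0.006 m) and angle between the x axis of gauge_center and the y axis of bore_center, either way round below 0.12 rad and contact force between gauge and housing above 2 N), for 0.2 s.
At the end, for the whole second after the job is handed in: The gauge lies at rest in its cradle, released: handle centre within 15 mm of the cradle's middle along it, within 8 mm across it, 36 to 44 mm above the bench, in line with the cradle within 0.15 rad, either way round (x of gauge_center in the frame of cradle between -0.015 and 0.015 m and y of gauge_center in the frame of cradle between -0.008 and 0.008 m and z of gauge_center in the frame of cradle between 0.036 and 0.044 m and angle between the x axis of gauge_center and the x axis of cradle, either way round below 0.15 rad and linear speed of gauge below 0.02 m/s and contact force between the fingers and gauge below 0.1 N); the robot touches nothing.
It fails at once if the gauge is forced against the housing with more than 80 N (contact force between gauge and housing above 80 N).
It fails at once if the gauge is dropped or slammed into its cradle (more than 80 N) (contact force between gauge and cradle above 80 N).
It fails at once if another thing on the bench is moved by more than 30 mm (distance of any of relay_board, control_board, screwdriver, tape_roll, standoff_jar, carton from where it was at the start of the episode above 0.03 m).
It also fails if it takes over 72 s, if anything falls off the work surface, if the arm or the gripper's body presses on something with over 40 N, if the wrist force passes 120 N, or if a joint passes its speed limit or range.

## Working session

There is one attempt and no reset: what is moved stays moved. The work goes in short steps, Python scripts to look and compute and a shell command to move; the robot and the scene stay as the last step left them, time stands still between calls to the robot, and variables do not carry over. Pictures are saved under pics/ and viewed, at most 10 in all, crops included, and the job is handed in when it is done.

```bash
mkdir -p pics; ls
cat > h.py <<'E'
import numpy as np, cv2
from workcell import ctrl, cams, spotter
def ray(p,px):
    K=np.array(p["intrinsics"]);k=p["k1"]
    d=np.array([(px[0]-K[0,2])/K[0,0],(px[1]-K[1,2])/K[1,1]]);u=d.copy()
    for _ in range(20): u=d/(1+k*(u@u))
    v=np.array([u[0],u[1],1.])
    if "hand_eye" in p:
        H=np.array(p["hand_eye"]);R=p["Rw"]
        return R@H[:3,3]+p["tw"], R@H[:3,:3]@v
    R=np.array(p["R"]);t=np.array(p["t"]);return -R.T@t,R.T@v
def at(p,px,z):
    o,d=ray(p,px);return o+d*(z-o[2])/d[2]
def shot(n):
    s=ctrl.get_obs();p=cams.get_image(n)
    p["Rw"]=np.array(s["tcp_rot"]).reshape(3,3);p["tw"]=np.array(s["tool_pos"]);return p
def tri(rs):
    A=0;b=0
    for o,d in rs:
        d=d/np.linalg.norm(d);M=np.eye(3)-np.outer(d,d);A=A+M;b=b+M@o
    return np.linalg.solve(A,b)
E
python3 - <<'E'
from h import *
np.set_printoptions(precision=1,suppress=True)
for n in ["top","side"]:
    p=shot(n);cv2.imwrite(f"pics/{n}.png",p["img"])
    Z=dict(gauge_center=40,go_tip=40,nogo_tip=40,go_shoulder=40,bore_center=70,bore_mouth_a=70,bore_mouth_b=70,housing=0,cradle=0,board_tray=0,relay_board=0,control_board=0,screwdriver=0,tape_roll=0,standoff_jar=0,carton=0)
    for k,z in Z.items():
        for r in spotter.place_of(p,k)[:4]:
            if r["conf"]>.2: print(n,k,round(r["conf"],2),np.array(r["centre"]),at(p,r["centre"],z))
s=ctrl.get_obs();print(s["t"],s["tcp_rot"],s["wrist_force"])
E
```

```text
pics
top gauge_center 0.73 [417.2 370.2] [ 212.2 -300.6   40. ]
top gauge_center 0.6 [520.8 326.4] [ 311.3 -534.4   40. ]
top gauge_center 0.41 [342.  137.9] [ 748.3 -131.2   40. ]
top go_tip 0.82 [444.1 321.1] [ 320.8 -363.4   40. ]
top go_tip 0.82 [499. 363.] [ 230.4 -482.5   40. ]
top nogo_tip 0.86 [542.8 297.1] [ 377.2 -586.6   40. ]
top nogo_tip 0.79 [418.1 283.1] [ 405.8 -306.4   40. ]
top go_shoulder 0.97 [428.3 339.7] [ 279.2 -326.9   40. ]
top go_shoulder 0.8 [419.2 224.2] [ 542.2 -311.3   40. ]
top go_shoulder 0.68 [510.7 348.1] [ 263.2 -509.8   40. ]
top bore_center 0.94 [162.7 343.6] [269.  260.9  70. ]
top bore_center 0.69 [266.1 212.7] [561.3  41.8  70. ]
top bore_center 0.68 [247.9 300. ] [364.5  77.8  70. ]
top bore_mouth_a 0.87 [253.8 298.8] [367.3  64.7  70. ]
top bore_mouth_a 0.84 [243.3 297.4] [370.2  88.1  70. ]
top bore_mouth_a 0.84 [170.2 338.4] [280.2 245.2  70. ]
top bore_mouth_a 0.74 [257.2 212. ] [562.7  62.1  70. ]
top bore_mouth_b 0.87 [253.8 298.8] [367.3  64.7  70. ]
top bore_mouth_b 0.84 [243.3 297.4] [370.2  88.1  70. ]
top bore_mouth_b 0.84 [170.2 33
[... 2013 characters left out ...]
 [552.1  32.5  -0. ]
side housing 0.76 [265.  230.3] [368.3  88.1  -0. ]
side housing 0.71 [224.6 201.7] [257.7 264.    0. ]
side cradle 0.77 [326.1 319.8] [ 478.7 -308.2    0. ]
side cradle 0.66 [334.  216.1] [583.7 121.1   0. ]
side board_tray 0.94 [303.8 183.3] [521.8 324.8  -0. ]
side relay_board 0.81 [411.4 259.6] [ 754.  -124.1   -0. ]
side control_board 0.89 [389.3 212.1] [755.6 109.8   0. ]
side screwdriver 0.6 [277.6 256.5] [390.5 -41.    0. ]
side tape_roll 0.69 [366.5 172.9] [742.  349.9   0. ]
side standoff_jar 0.93 [422.8 292.3] [ 743.3 -257.3    0. ]
side carton 0.55 [413.7 350.3] [ 660.6 -442.4    0. ]
1.7 [[ 1.   0.3  0. ]
 [ 0.3 -1.   0. ]
 [ 0.   0.  -1. ]] [ 0.   1.  -0.6]
```

View pics/top.png

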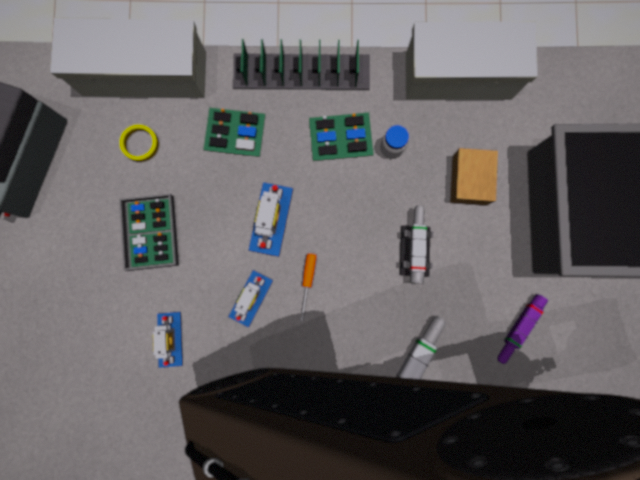

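View pics/side.png

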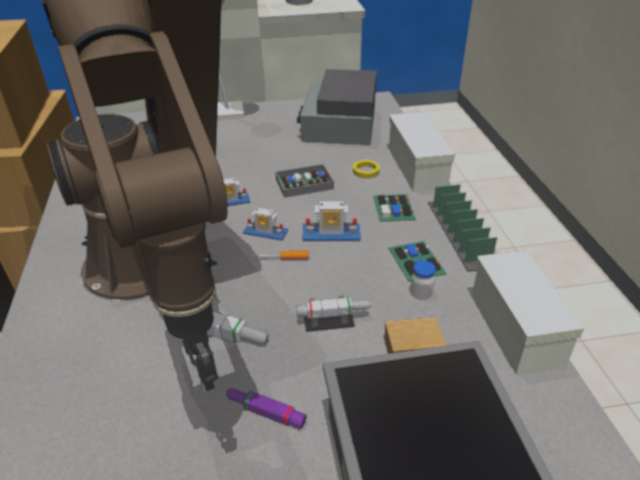

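The gauge lies in the cradle at about (417,245) in the top view, with its green band at the far end. The large housing is at (268,218) and the screwdriver at (308,280). The other grey gauge, the purple gauge and the two small housings are decoys. Next I hover above the gauge.

```bash
cat >> h.py <<'E'
from scipy.spatial.transform import Rotation as Ro
def go(x,y,z,yaw):
    s=ctrl.get_obs();R=np.array(s["tcp_rot"]).reshape(3,3);p=np.array(s["tool_pos"])
    c,q=np.cos(np.radians(yaw)),np.sin(np.radians(yaw))
    T=np.array([[c,q,0],[q,-c,0],[0,0,-1]])
    d=np.array([x,y,z])-p
    print("t",s["t"],"now",p.round(1),"yaw",np.degrees(np.arctan2(R[1,0],R[0,0])).round(2),"F",np.round(s["wrist_force"],1),"M",np.round(s["ft_torque"],2),"open",s["opening"],"grip",s["grip_force"])
    print("shift(first)",(R.T@d).round(1),"or shift after turn",(T.T@d).round(1),"twist",Ro.from_matrix(R.T@T).as_rotvec().round(3))
E
python3 -c "
from h import *
go(440,-306,230,-3)
p=shot('wrist');print(p['hand_eye'],p['intrinsics'],p['k1'])"
```

```text
t 1.7 now [ 200.  -618.4  231.3] yaw 17.92 F [ 0.   1.  -0.6] M [0.04 0.   0.01] open 0.9968836207406012 grip 0.0
shift(first) [ 324.4 -223.5    1.3] or shift after turn [ 223.3 -324.6    1.3] twist [ 0.    -0.     0.365]
[[-9.96096658e-04 -9.51493658e-01 -3.07666745e-01  7.81016114e+01]
 [ 9.99998887e-01 -1.28949813e-03  7.50337012e-04  6.33521182e-01]
 [-1.11067660e-03 -3.07665655e-01  9.51493884e-01 -1.43028608e+02]
 [ 0.00000000e+00  0.00000000e+00  0.00000000e+00  1.00000000e+00]] [[347.23004961   0.         325.07610639]
 [  0.         347.23004961 238.1643465 ]
 [  0.           0.           1.        ]] -0.042467129322734956
```

```bash
python3 -m crank '[{"delta_pos":[52,-30,0],"twist":[0,0,0]},{"delta_pos":[52,-30,0],"twist":[0,0,0]},{"delta_pos":[52,-30,0],"twist":[0,0,0]},{"delta_pos":[52,-30,0],"twist":[0,0,0]},{"delta_pos":[52,-30,0],"twist":[0,0,0]},{"delta_pos":[52,-30,0],"twist":[0,0,0]},{"delta_pos":[52,-30,0],"twist":[0,0,0]},{"delta_pos":[0,0,0],"twist":[0,0,0.183]},{"delta_pos":[0,0,0],"twist":[0,0,0.183]},{"delta_pos":[0,0,0],"twist":[0,0,0]}]' 85
python3 - <<'E'
from h import *
np.set_printoptions(precision=1,suppress=True)
go(485,-306,120,-3)
p=shot("wrist");cv2.imwrite("pics/w1.png",p["img"])
Z=dict(gauge_center=40,go_tip=40,nogo_tip=40,go_shoulder=40,cradle=0)
for k,z in Z.items():
    for r in spotter.place_of(p,k)[:3]:
        if r["conf"]>.2: print(k,round(r["conf"],2),np.array(r["centre"]),at(p,r["centre"],z))
E
```

```text
t: 3.0
tool_pos: [481.8, -306.4, 231.3]
tcp_rot: [[0.999, -0.052, -0.0], [-0.052, -0.999, -0.0], [-0.0, 0.0, -1.0]]
wrist_force: [0.2, 0.1, -0.2]
opening: 0.995
grip_force: 0.0
t 3.0 now [ 481.8 -306.4  231.3] yaw -2.98 F [ 0.2  0.1 -0.2] M [-0.  -0.1  0. ] open 0.9946405500858124 grip 0.0
shift(first) [  3.1  -0.6 111.3] or shift after turn [  3.1  -0.6 111.3] twist [0. 0. 0.]
gauge_center 0.75 [327.2 415.9] [ 222.9 -296.4   40. ]
gauge_center 0.74 [324.7 207.1] [ 484.3 -307.3   40. ]
gauge_center 0.6 [532.  330.6] [ 330.1 -533.9   40. ]
go_tip 0.73 [380.6 334.2] [ 336.4 -361.9   40. ]
go_tip 0.67 [324.2  94.2] [ 588.  -312.4   40. ]
nogo_tip 0.7 [323.2 281.3] [ 404.6 -301.5   40. ]
nogo_tip 0.7 [579.7 282.6] [ 387. -579.   40.]
go_shoulder 0.82 [325.4 149.2] [ 539.7 -310.9   40. ]
go_shoulder 0.78 [504.6 365.7] [ 284.2 -507.8   40. ]
go_shoulder 0.7 [355.1 371. ] [ 288.2 -332.3   40. ]
```

View pics/w1.png

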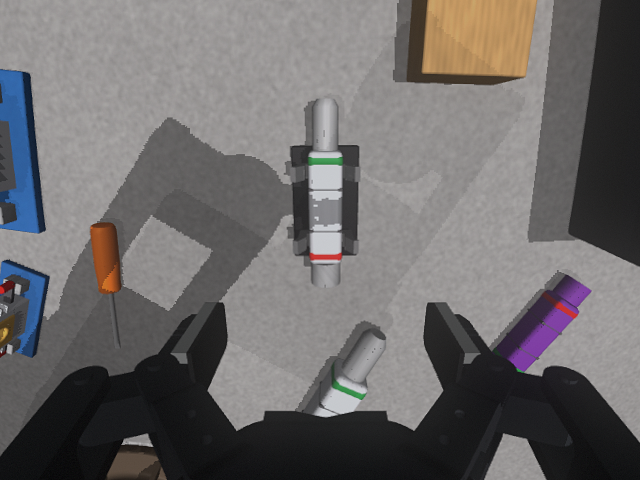

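The wrist view shows the gauge vertical at column 325, with its tips at rows 97 and 286 and the handle at row 207. It lines up with the tool, so I go down and grasp it.

```bash
python3 -m crank '[{"delta_pos":[2.8,0.5,50],"twist":[0,0,0]},{"delta_pos":[0,0,50],"twist":[0,0,0]},{"delta_pos":[0,0,50],"twist":[0,0,0]},{"delta_pos":[0,0,35],"twist":[0,0,0]},{"delta_pos":[0,0,25],"twist":[0,0,0]},{"delta_pos":[0,0,0],"twist":[0,0,0]}]' 85
python3 -m crank '[{"delta_pos":[0,0,0],"twist":[0,0,0]},{"delta_pos":[0,0,0],"twist":[0,0,0]},{"delta_pos":[0,0,0],"twist":[0,0,0]},{"delta_pos":[0,0,0],"twist":[0,0,0]},{"delta_pos":[0,0,0],"twist":[0,0,0]},{"delta_pos":[0,0,0],"twist":[0,0,0]}]' 20 80
```

```text
t: 4.05
tool_pos: [483.4, -306.7, 19.8]
tcp_rot: [[0.999, -0.052, -0.003], [-0.052, -0.999, 0.002], [-0.003, -0.002, -1.0]]
wrist_force: [0.3, -0.1, -0.1]
opening: 0.993
grip_force: 0.0
t: 4.8
tool_pos: [485.0, -307.6, 22.4]
tcp_rot: [[0.999, -0.053, 0.001], [-0.053, -0.999, -0.001], [0.001, 0.001, -1.0]]
wrist_force: [-3.0, 1.0, 11.4]
opening: 0.366
grip_force: 79.0
```

```bash
python3 -m crank '[{"delta_pos":[0,0,-30],"twist":[0,0,0]},{"delta_pos":[0,0,-60],"twist":[0,0,0]},{"delta_pos":[0,0,-15],"twist":[0,0,-0.1745]},{"delta_pos":[0,0,-15],"twist":[0,0,-0.1745]},{"delta_pos":[0,0,-15],"twist":[0,0,-0.1745]},{"delta_pos":[0,0,-15],"twist":[0,0,-0.1745]},{"delta_pos":[0,0,-15],"twist":[0,0,-0.1745]},{"delta_pos":[0,0,-15],"twist":[0,0,-0.1745]},{"delta_pos":[0,0,-15],"twist":[0,0,-0.1745]},{"delta_pos":[0,0,-15],"twist":[0,0,-0.1745]}]'
python3 -m crank '[{"delta_pos":[47,-19,0],"twist":[0,0,0]},{"delta_pos":[47,-19,0],"twist":[0,0,0]},{"delta_pos":[47,-19,0],"twist":[0,0,0]},{"delta_pos":[47,-19,0],"twist":[0,0,0]},{"delta_pos":[47,-19,0],"twist":[0,0,0]},{"delta_pos":[0,0,0],"twist":[0,0,0]},{"delta_pos":[0,0,0],"twist":[0,0,0]}]'
python3 - <<'E'
from h import *
np.set_printoptions(precision=1,suppress=True)
go(445,-55,230,77)
p=shot("wrist");cv2.imwrite("pics/w2.png",p["img"])
Z=dict(bore_center=70,bore_mouth_a=70,bore_mouth_b=70,housing=0,go_tip=230,go_shoulder=230)
for k,z in Z.items():
    for r in spotter.place_of(p,k)[:3]:
        if r["conf"]>.2: print(k,round(r["conf"],2),np.array(r["centre"]),at(p,r["centre"],z))
E
```

```text
t: 6.05
tool_pos: [484.2, -307.0, 231.9]
tcp_rot: [[0.22, 0.975, -0.0], [0.975, -0.22, 0.0], [0.0, -0.0, -1.0]]
wrist_force: [-0.6, 0.9, -4.8]
opening: 0.361
grip_force: 80.9
t: 6.92
tool_pos: [445.2, -56.9, 231.6]
tcp_rot: [[0.225, 0.974, 0.001], [0.974, -0.225, -0.0], [-0.0, 0.001, -1.0]]
wrist_force: [-0.5, -0.8, -4.8]
opening: 0.361
grip_force: 80.9
t 6.925 now [445.2 -56.9 231.6] yaw 77.0 F [-0.5 -0.8 -4.8] M [-0.1 -0.   0. ] open 0.36104644349182957 grip 80.94504833221436
shift(first) [ 1.8 -0.6  1.6] or shift after turn [ 1.8 -0.6  1.6] twist [ 0.  0. -0.]
bore_center 0.92 [201.1  81.5] [372.3  76.3  70. ]
bore_center 0.88 [434.8  77.6] [558.   36.1  70. ]
bore_mouth_a 0.9 [429.2  52.9] [556.3  55.3  70. ]
bore_mouth_a 0.81 [201.8  56.1] [378.9  94.2  70. ]
bore_mouth_a 0.65 [430.6 104.5] [551.7  16.3  70. ]
bore_mouth_b 0.9 [429.2  52.9] [556.3  55.3  70. ]
bore_mouth_b 0.81 [201.8  56.1] [378.9  94.2  70. ]
bore_mouth_b 0.65 [430.6 104.5] [551.7  16.3  70. ]
housing 0.77 [218.8  85.3] [367.9  81.8   0. ]
housing 0.72 [412.4  86.2] [556.8  36.9   0. ]
go_tip 0.9 [326.3  56.3] [468.6  43.8 230. ]
go_shoulder 0.97 [325.4 195.1] [456.3  -8.  230. ]
go_shoulder 0.53 [431.3 106.5] [504.9  17.1 230. ]
```

View pics/w2.png

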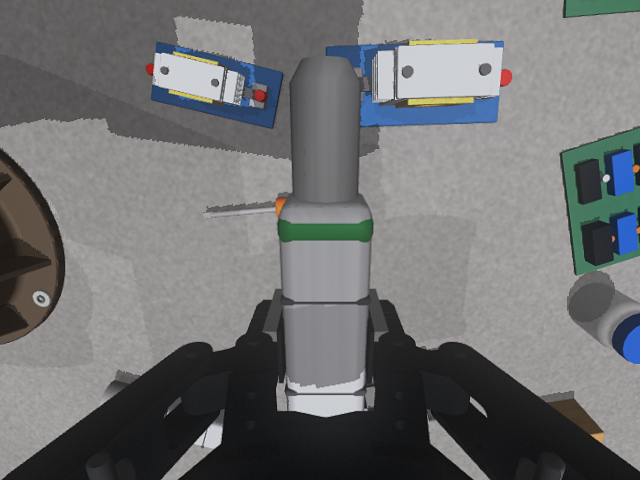

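The wrist view shows the large housing at (437,72) with brass strips at rows 41 and 101, and the small decoy at (205,80). The housing is turned about 2° relative to the tool. Next I fit the brass and plate edges.

Run:
```python
from h import *
np.set_printoptions(precision=2,suppress=True)
p=shot("wrist");im=p["img"]
hsv=cv2.cvtColor(im,cv2.COLOR_BGR2HSV)
Y=cv2.inRange(hsv,(18,110,90),(35,255,255));Y[:,:365]=0;Y[140:]=0;Y[:,530:]=0
n,l,st,c=cv2.connectedComponentsWithStats(Y)
for i in range(1,n):
    if st[i,4]>25:
        print(st[i],c[i])
        ys,xs=np.nonzero(l==i)
        cols=np.unique(xs)[3:-3]
        for nm,f in(("top",np.min),("bot",np.max)):
            r=np.array([f(ys[xs==q]) for q in cols])+(-.5 if nm=="top" else .5)
            m=np.polyfit(cols,r,1)
            for z in (95,):
                A=at(p,(xs.min()-.5,np.polyval(m,xs.min()-.5)),z);B=at(p,(xs.max()+.5,np.polyval(m,xs.max()+.5)),z);d=B-A
                print(nm,A,B,"len",np.linalg.norm(d),"ang",np.degrees(np.arctan2(d[1],d[0])),"mid",(A+B)/2)
B=cv2.inRange(hsv,(100,120,60),(125,255,255));B[:,:364]=0;B[140:]=0;B[:,530:]=0
ys,xs=np.nonzero(B);cols=np.arange(375,490)
for f,o in((np.max,.5),(np.min,-.5)):
    m=np.polyfit(cols,[f(ys[xs==q])+o for q in cols],1)
    a=at(p,(375,np.polyval(m,375)),12);b=at(p,(490,np.polyval(m,490)),12);print("plate",a,b,np.degrees(np.arctan2(*(b-a)[1::-1])))
rows=np.arange(50,118);rr=[r for r in rows if (ys==r).any()]
e=[xs[ys==r].max()+.5 for r in rr];m=np.polyfit(rr,e,1);print("right edge",at(p,(np.polyval(m,50),50),12),at(p,(np.polyval(m,118),118),12))
cv2.imwrite("pics/w3.png",cv2.resize(im[20:145,280:530],None,fx=3,fy=3,interpolation=cv2.INTER_CUBIC))
# held gauge axis
```

```text
[409  38  69   6 252] [443.18  40.25]
top [535.19  63.47  95.  ] [584.79  54.47  95.  ] len 50.40750235231907 ang -10.291727070005336 mid [559.99  58.97  95.  ]
bot [534.81  61.24  95.  ] [584.48  51.88  95.  ] len 50.543443759839136 ang -10.672349680977556 mid [559.65  56.56  95.  ]
[408  96  66  10 421] [439.67  99.88]
top [527.86  24.37  95.  ] [577.2   15.21  95.  ] len 50.18850207528711 ang -10.524073709482973 mid [552.53  19.79  95.  ]
bot [526.99  19.18  95.  ] [576.71  10.87  95.  ] len 50.40524248370983 ang -9.49094114669324 mid [551.85  15.02  95.  ]
plate [511.44   8.27  12.  ] [625.02 -13.34  12.  ] -10.773992259380405
plate [522.43  65.13  12.  ] [626.28  -0.55  12.  ] -32.310384330566066
right edge [494.83  81.83  12.  ] [646.84 -15.35  12.  ]
```

View pics/w3.png

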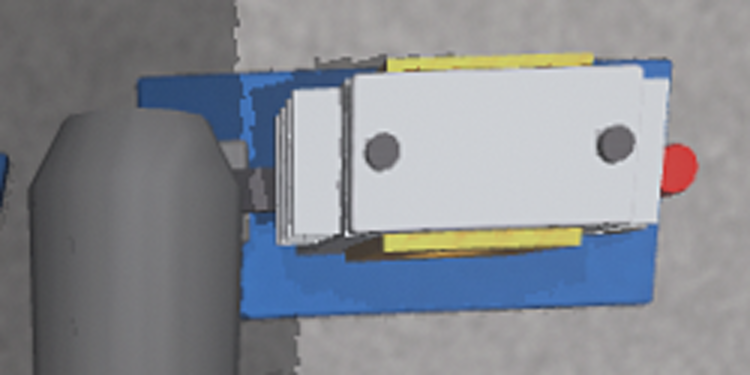

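Brass measures 50 mm wide and 44 mm between its outer edges, as specified. The bore centre is at (556, 37.2) and its axis points along yaw 79.5°. Next I go to the standoff in front of mouth b.

```bash
python3 -m crank '[{"delta_pos":[0,0,0],"twist":[0,0,-0.0436]},{"delta_pos":[-13,30.4,0],"twist":[0,0,0]},{"delta_pos":[-13,30.4,0],"twist":[0,0,0]},{"delta_pos":[-13,30.4,0],"twist":[0,0,0]},{"delta_pos":[0,0,50],"twist":[0,0,0]},{"delta_pos":[0,0,50],"twist":[0,0,0]},{"delta_pos":[0,0,50],"twist":[0,0,0]},{"delta_pos":[0,0,29],"twist":[0,0,0]},{"delta_pos":[0,0,0],"twist":[0,0,0]},{"delta_pos":[0,0,0],"twist":[0,0,0]}]'
python3 - <<'E'
from h import *
np.set_printoptions(precision=2,suppress=True)
go(527.7,-112.2,52.4,79.5)
p=shot("wrist");cv2.imwrite("pics/w4.png",p["img"])
for k in("bore_mouth_b","go_tip","go_shoulder"):
    for r in spotter.place_of(p,k)[:2]: print(k,r["conf"],np.array(r["centre"]),at(p,r["centre"],70))
# side view too: relative height
p=shot("side")
for k in("bore_mouth_b","go_tip","bore_center","go_shoulder"):
    for r in spotter.place_of(p,k)[:3]: print("side",k,r["conf"],np.array(r["centre"]),at(p,r["centre"],70))
E
```

```text
t: 8.57
tool_pos: [528.3, -112.3, 53.3]
tcp_rot: [[0.184, 0.983, 0.001], [0.983, -0.184, -0.0], [-0.0, 0.001, -1.0]]
wrist_force: [0.1, -0.9, -3.9]
opening: 0.365
grip_force: 80.7
t 8.575 now [ 528.3 -112.3   53.3] yaw 79.43 F [ 0.1 -0.9 -3.9] M [-0.05  0.   -0.01] open 0.36504009343387234 grip 80.71323752403259
shift(first) [-0.1 -0.6  0.9] or shift after turn [-0.1 -0.6  0.9] twist [ 0.  0. -0.]
go_shoulder 0.71 [324.8 191.8] [537.91 -58.22  70.  ]
side bore_mouth_b 0.82 [268.1 213.7] [380.4   71.46  70.  ]
side bore_mouth_b 0.67 [264.  219.2] [366.09  46.58  70.  ]
side bore_mouth_b 0.65 [331.7 217. ] [556.77  21.03  70.  ]
side go_tip 0.95 [263.6 340.4] [ 319.16 -411.97   70.  ]
side go_tip 0.55 [226.9 391.9] [ 232.68 -536.58   70.  ]
side bore_center 0.74 [224.8 190.3] [264.06 219.73  70.  ]
side bore_center 0.72 [264.4 217.8] [367.9  53.2  70. ]
side bore_center 0.67 [334.6 264.9] [ 523.57 -187.95   70.  ]
side go_shoulder 0.97 [242.4 400.2] [ 261.99 -562.61   70.  ]
side go_shoulder 0.71 [330.9 231.4] [541.5  -45.73  70.  ]
side go_shoulder 0.66 [243.3 329.1] [ 277.56 -369.47   70.  ]
```

View pics/w4.png

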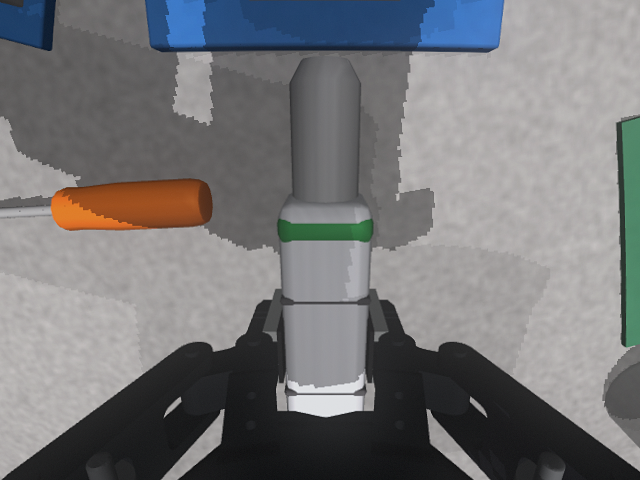

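In the wrist view the base plate spans columns 149–501 (middle 325), and the plug axis is at column 325 too. Lateral and yaw alignment are good, so I advance gently.

```bash
python3 -m crank '[{"delta_pos":[8,-0.5,0.9],"twist":[0,0,-0.001]},{"delta_pos":[10,0,0],"twist":[0,0,0]},{"delta_pos":[10,0,0],"twist":[0,0,0]},{"delta_pos":[4,0,0],"twist":[0,0,0]},{"delta_pos":[4,0,0],"twist":[0,0,0]},{"delta_pos":[0,0,0],"twist":[0,0,0]}]'; python3 -c "
from h import *
go(546.7-.6+5.2,15.5,52.4,79.5)"
```

```text
t: 9.78
tool_pos: [533.7, -76.3, 51.4]
tcp_rot: [[0.182, 0.983, 0.0], [0.983, -0.182, -0.0], [0.0, 0.0, -1.0]]
wrist_force: [0.1, -0.7, -4.9]
opening: 0.367
grip_force: 80.8
t 9.775 now [533.7 -76.3  51.4] yaw 79.51 F [ 0.1 -0.7 -4.9] M [0.   0.01 0.01] open 0.3665053645085869 grip 80.75621008872986
shift(first) [93.4  0.6 -1. ] or shift after turn [93.4  0.6 -1. ] twist [ 0. -0.  0.]
```

```bash
python3 -m crank '[{"delta_pos":[0,0.5,-0.9],"twist":[0,0,0]},{"delta_pos":[0,0,0],"twist":[0,0,0]},{"delta_pos":[4,0,0],"twist":[0,0,0]},{"delta_pos":[4,0,0],"twist":[0,0,0]},{"delta_pos":[0,0,0],"twist":[0,0,0]}]'; python3 -c "
from h import *
go(551.3,15.5,52.4,79.5)"
```

```text
t: 10.4
tool_pos: [535.7, -68.3, 52.3]
tcp_rot: [[0.182, 0.983, -0.0], [0.983, -0.182, 0.0], [0.0, -0.0, -1.0]]
wrist_force: [0.3, 0.5, -5.0]
opening: 0.366
grip_force: 80.8
t 10.4 now [535.7 -68.3  52.3] yaw 79.52 F [ 0.3  0.5 -5. ] M [ 0.06  0.01 -0.01] open 0.3661320866469223 grip 80.75661778450012
shift(first) [85.3  0.1 -0.1] or shift after turn [85.3  0.1 -0.1] twist [-0. -0.  0.]
```

```bash
python3 -m crank '[{"delta_pos":[5,0,0],"twist":[0,0,0]},{"delta_pos":[5,0,0],"twist":[0,0,0]},{"delta_pos":[5,0,0],"twist":[0,0,0]},{"delta_pos":[5,0,0],"twist":[0,0,0]},{"delta_pos":[4,0,0],"twist":[0,0,0]},{"delta_pos":[0,0,0],"twist":[0,0,0]}]'; python3 -c "
from h import *
go(551.3,15.5,52.4,79.5)"
```

```text
t: 11.15
tool_pos: [540.0, -44.8, 52.3]
tcp_rot: [[0.182, 0.983, 0.0], [0.983, -0.182, 0.0], [0.0, 0.0, -1.0]]
wrist_force: [0.3, -0.7, -5.9]
opening: 0.362
grip_force: 80.8
t 11.15 now [540.  -44.8  52.3] yaw 79.52 F [ 0.3 -0.7 -5.9] M [-0.02  0.    0.02] open 0.36213660805184367 grip 80.7560920715332
shift(first) [61.3  0.1 -0.1] or shift after turn [61.3  0.1 -0.1] twist [ 0. -0.  0.]
```

```bash
python3 -m crank '[{"delta_pos":[3,0,0],"twist":[0,0,0]},{"delta_pos":[1,0,0],"twist":[0,0,0]},{"delta_pos":[1,0,0],"twist":[0,0,0]},{"delta_pos":[0.5,0,0],"twist":[0,0,0]},{"delta_pos":[0,0,0],"twist":[0,0,0]},{"delta_pos":[0,0,0],"twist":[0,0,0]}]'; python3 -c "
from h import *
go(551.3,15.5,52.4,79.5)"
```

```text
t: 11.9
tool_pos: [541.0, -39.7, 52.3]
tcp_rot: [[0.182, 0.983, -0.0], [0.983, -0.182, -0.0], [-0.0, -0.0, -1.0]]
wrist_force: [-0.8, -0.1, -5.6]
opening: 0.362
grip_force: 80.8
t 11.9 now [541.  -39.7  52.3] yaw 79.49 F [-0.8 -0.1 -5.6] M [0.03 0.02 0.02] open 0.36204330120371603 grip 80.7565426826477
shift(first) [56.2  0.1 -0.1] or shift after turn [56.2  0.1 -0.1] twist [-0.  0. -0.]
```

```bash
for i in 1 2 3 4 5 6 7; do :; done; python3 -m crank '[{"delta_pos":[0.7,0,0],"twist":[0,0,0]},{"delta_pos":[0.7,0,0],"twist":[0,0,0]},{"delta_pos":[0,0,0],"twist":[0,0,0]}]' | sed -n 2,4p; python3 -m crank '[{"delta_pos":[0.6,0,0],"twist":[0,0,0]},{"delta_pos":[0,0,0],"twist":[0,0,0]}]' | sed -n 2,4p
```

```text
tool_pos: [541.3, -38.2, 52.3]
tcp_rot: [[0.182, 0.983, 0.0], [0.983, -0.182, 0.0], [0.0, 0.0, -1.0]]
wrist_force: [0.7, 0.6, -4.7]
tool_pos: [541.4, -37.7, 52.3]
tcp_rot: [[0.182, 0.983, 0.0], [0.983, -0.182, 0.0], [0.0, 0.0, -1.0]]
wrist_force: [-0.0, -0.4, -4.0]
```

```bash
python3 -m crank '[{"delta_pos":[0.6,0,0],"twist":[0,0,0]},{"delta_pos":[0,0,0],"twist":[0,0,0]}]' | sed -n 2,4p; python3 -m crank '[{"delta_pos":[0.6,0,0],"twist":[0,0,0]},{"delta_pos":[0,0,0],"twist":[0,0,0]}]' | sed -n 2,4p
```

```text
tool_pos: [541.5, -37.1, 52.3]
tcp_rot: [[0.182, 0.983, -0.0], [0.983, -0.182, 0.0], [0.0, -0.0, -1.0]]
wrist_force: [-0.2, -0.2, -4.8]
tool_pos: [541.5, -36.8, 52.3]
tcp_rot: [[0.182, 0.983, -0.0], [0.983, -0.182, -0.0], [-0.0, -0.0, -1.0]]
wrist_force: [-1.0, -4.2, -3.8]
```

Run:
```python
from h import *
p=shot("wrist")
cv2.imwrite("pics/w5.png",p["img"][0:300,120:520])
```

```text
(no output)
```

View pics/w5.png

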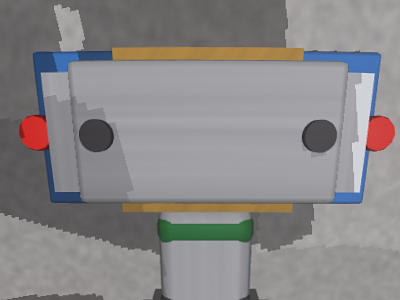

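The handle met the brass with a light 4 N push, and the picture shows the shoulder against the brass. I hold, draw out, and carry the gauge over to side a. The no-go end then faces mouth a without any turn.

```bash
python3 -m crank '[{"delta_pos":[0,0,0],"twist":[0,0,0]},{"delta_pos":[0,0,0],"twist":[0,0,0]},{"delta_pos":[-8,0,0],"twist":[0,0,0]},{"delta_pos":[-20,0,0],"twist":[0,0,0]},{"delta_pos":[-20,0,0],"twist":[0,0,0]},{"delta_pos":[-12,0,0],"twist":[0,0,0]},{"delta_pos":[0,0,0],"twist":[0,0,0]},{"delta_pos":[0,0,-30],"twist":[0,0,0]},{"delta_pos":[0,0,-40],"twist":[0,0,0]},{"delta_pos":[0,0,-40],"twist":[0,0,0]}]'
python3 -m crank '[{"delta_pos":[0,0,0],"twist":[0,0,0]},{"delta_pos":[44,0,0],"twist":[0,0,0]},{"delta_pos":[44,0,0],"twist":[0,0,0]},{"delta_pos":[44,0,0],"twist":[0,0,0]},{"delta_pos":[44,0,0],"twist":[0,0,0]},{"delta_pos":[44,0,0],"twist":[0,0,0]},{"delta_pos":[44,0,0],"twist":[0,0,0]},{"delta_pos":[0,0,0],"twist":[0,0,0]},{"delta_pos":[0,0,0],"twist":[0,0,0]}]'
python3 -c "
from h import *
u=np.array([.182,.983]);go(*(np.array([541.5,-36.8])+204*u),52.3,79.5)"
```

```text
t: 14.32
tool_pos: [530.4, -95.2, 163.3]
tcp_rot: [[0.182, 0.983, -0.001], [0.983, -0.182, 0.0], [0.0, -0.001, -1.0]]
wrist_force: [1.0, -0.1, -4.8]
opening: 0.362
grip_force: 80.8
t: 15.45
tool_pos: [577.9, 164.0, 161.0]
tcp_rot: [[0.182, 0.983, -0.002], [0.983, -0.182, -0.001], [-0.001, -0.002, -1.0]]
wrist_force: [-0.6, -1.1, -5.2]
opening: 0.363
grip_force: 81.1
t 15.45 now [577.9 164.  161. ] yaw 79.54 F [-0.6 -1.1 -5.2] M [-0.04 -0.01 -0.01] open 0.3625381510990135 grip 81.07579708099365
shift(first) [ -0.    1.  108.7] or shift after turn [-1.000e-01  8.000e-01  1.087e+02] twist [-0.002  0.001  0.001]
```

```bash
python3 -m crank '[{"delta_pos":[0,0.4,40],"twist":[0,0,0]},{"delta_pos":[0,0,40],"twist":[0,0,0]},{"delta_pos":[0,0,29.5],"twist":[0,0,0]},{"delta_pos":[0,0,0],"twist":[0,0,0]},{"delta_pos":[0,0,0],"twist":[0,0,0]},{"delta_pos":[-10,0,0],"twist":[0,0,0]},{"delta_pos":[-6,0,0],"twist":[0,0,0]},{"delta_pos":[0,0,0],"twist":[0,0,0]},{"delta_pos":[0,0,0],"twist":[0,0,0]}]'
python3 - <<'E'
from h import *
u=np.array([.1822,.9833]);go(*(np.array([541.5,-36.8])+179*u),52.3,79.5)
for n in("side","top"):
    p=shot(n)
    for k in("nogo_tip","gauge_center","bore_mouth_a"):
        for r in spotter.place_of(p,k)[:4]: print(n,k,round(r["conf"],2),np.round(r["centre"],1),at(p,r["centre"],70).round(1))
E
```

```text
t: 16.58
tool_pos: [576.5, 148.2, 53.1]
tcp_rot: [[0.183, 0.983, 0.0], [0.983, -0.183, 0.0], [0.0, 0.0, -1.0]]
wrist_force: [-0.6, -0.0, -3.9]
opening: 0.363
grip_force: 80.8
t 16.575 now [576.5 148.2  53.1] yaw 79.48 F [-0.6 -0.  -3.9] M [ 0.03 -0.03  0.01] open 0.3634224047745804 grip 80.7848060131073
shift(first) [-9.3 -0.7  0.8] or shift after turn [-9.3 -0.7  0.8] twist [ 0. -0. -0.]
side nogo_tip 0.92 [299.5 417.9] [ 367.5 -624.3   70. ]
side nogo_tip 0.86 [173.2 313.5] [ 121.2 -289.4   70. ]
side nogo_tip 0.5 [330.7 208. ] [562.6  65.9  70. ]
side gauge_center 0.81 [268.8 409.3] [ 311.3 -593.7   70. ]
side gauge_center 0.78 [330.1 190.8] [578.3 156.6  70. ]
side gauge_center 0.6 [213.  327.5] [ 210.6 -351.7   70. ]
side bore_mouth_a 0.83 [225.9 194. ] [266.3 198.4  70. ]
side bore_mouth_a 0.77 [227.1 185. ] [272.5 248.7  70. ]
side bore_mouth_a 0.72 [330.8 218.5] [552.9  14.3  70. ]
side bore_mouth_a 0.71 [331.9 213.2] [560.9  39.4  70. ]
top nogo_tip 0.98 [542.3 297.4] [ 376.6 -571.4   70. ]
top nogo_tip 0.89 [255.  213.6] [559.  67.  70.]
top nogo_tip 0.57 [387.7 411.6] [ 130.1 -229.6   70. ]
top gauge_center 0.9 [219.8 206.3] [575.1 147.3  70. ]
top gauge_center 0.79 [412.3 369.8] [ 217.6 -284.    70. ]
top gauge_center 0.64 [520.5 327.7] [ 310.4 -521.    70. ]
top gauge_center 0.31 [281.4 216.6] [552.6   7.   70. ]
top bore_mouth_a 0.87 [275.9 218.7] [547.7  19.3  70. ]
top bore_mouth_a 0.85 [253.1 301.2] [362.   66.2  70. ]
top bore_mouth_a 0.82 [242.8 297.8] [369.3  89.2  70. ]
top bore_mouth_a 0.57 [258.7 210.3] [566.7  58.8  70. ]
```

Consistent. I correct the small offset (−0.7, +0.8) and close the 9 mm gap gently.

```bash
python3 -m crank '[{"delta_pos":[-3,-0.5,0.6],"twist":[0,0,0]},{"delta_pos":[-2,0,0],"twist":[0,0,0]},{"delta_pos":[-1.5,0,0],"twist":[0,0,0]},{"delta_pos":[-1,0,0],"twist":[0,0,0]},{"delta_pos":[0,0,0],"twist":[0,0,0]},{"delta_pos":[0,0,0],"twist":[0,0,0]}]'
python3 -c "
from h import *
u=np.array([.1822,.9833]);go(*(np.array([541.5,-36.8])+179*u),52.3,79.5)"
```

```text
t: 17.73
tool_pos: [574.4, 141.0, 52.2]
tcp_rot: [[0.182, 0.983, 0.0], [0.983, -0.182, 0.0], [0.0, 0.0, -1.0]]
wrist_force: [-0.2, -0.2, -5.2]
opening: 0.363
grip_force: 80.8
t 17.725 now [574.4 141.   52.2] yaw 79.49 F [-0.2 -0.2 -5.2] M [-0.04 -0.02 -0.02] open 0.36347352262112026 grip 80.78559637069702
shift(first) [-1.8 -0.  -0.1] or shift after turn [-1.8 -0.  -0.1] twist [ 0. -0. -0.]
```

```bash
python3 -m crank '[{"delta_pos":[-0.7,0,0],"twist":[0,0,0]},{"delta_pos":[-0.5,0,0],"twist":[0,0,0]},{"delta_pos":[0,0,0],"twist":[0,0,0]}]'|sed -n 1,4p; python3 -m crank '[{"delta_pos":[-0.5,0,0],"twist":[0,0,0]},{"delta_pos":[0,0,0],"twist":[0,0,0]}]'|sed -n 1,4p
```

```text
t: 18.1
tool_pos: [574.2, 139.8, 52.2]
tcp_rot: [[0.182, 0.983, -0.0], [0.983, -0.182, 0.0], [0.0, -0.0, -1.0]]
wrist_force: [-0.3, -0.2, -3.3]
t: 18.35
tool_pos: [574.1, 139.3, 52.2]
tcp_rot: [[0.182, 0.983, 0.0], [0.983, -0.182, 0.0], [0.0, 0.0, -1.0]]
wrist_force: [0.2, 0.4, -5.9]
```

```bash
python3 -m crank '[{"delta_pos":[-0.4,0,0],"twist":[0,0,0]},{"delta_pos":[0,0,0],"twist":[0,0,0]}]'|sed -n 1,4p; python3 -m crank '[{"delta_pos":[-0.4,0,0],"twist":[0,0,0]},{"delta_pos":[0,0,0],"twist":[0,0,0]}]'|sed -n 1,4p
```

```text
t: 18.6
tool_pos: [574.2, 139.2, 52.3]
tcp_rot: [[0.183, 0.983, 0.0], [0.983, -0.183, 0.0], [0.0, 0.0, -1.0]]
wrist_force: [0.8, 5.3, -4.5]
t: 18.85
tool_pos: [574.2, 139.1, 52.3]
tcp_rot: [[0.183, 0.983, 0.001], [0.983, -0.183, 0.001], [0.001, 0.0, -1.0]]
wrist_force: [0.9, 9.8, -5.2]
```

```bash
python3 -m crank '[{"delta_pos":[0.3,0,0],"twist":[0,0,0]},{"delta_pos":[0,0,0],"twist":[0,0,0]},{"delta_pos":[0,0,0],"twist":[0,0,0]},{"delta_pos":[0,0,0],"twist":[0,0,0]},{"delta_pos":[0,0,0],"twist":[0,0,0]},{"delta_pos":[0,0,0],"twist":[0,0,0]}]'|sed -n 1,4p
```

```text
t: 19.6
tool_pos: [574.1, 139.1, 52.2]
tcp_rot: [[0.183, 0.983, 0.0], [0.983, -0.183, 0.0], [0.0, 0.0, -1.0]]
wrist_force: [1.0, 6.9, -4.4]
```

```bash
python3 -m crank '[{"delta_pos":[5,0,0],"twist":[0,0,0]},{"delta_pos":[15,0,0],"twist":[0,0,0]},{"delta_pos":[5,0,0],"twist":[0,0,0]},{"delta_pos":[0,0,-30],"twist":[0,0,0]},{"delta_pos":[0,0,-50],"twist":[0,0,0]},{"delta_pos":[0,0,-50],"twist":[0,0,0]},{"delta_pos":[0,0,-50],"twist":[0,0,0]},{"delta_pos":[0,0,0],"twist":[0,0,0]}]'|sed -n 1,4p
python3 -m crank '[{"delta_pos":[0,0,0],"twist":[0,0,0.16]},{"delta_pos":[0,0,0],"twist":[0,0,0.16]},{"delta_pos":[0,0,0],"twist":[0,0,0.16]},{"delta_pos":[0,0,0],"twist":[0,0,0.16]},{"delta_pos":[0,0,0],"twist":[0,0,0.16]},{"delta_pos":[0,0,0],"twist":[0,0,0.16]},{"delta_pos":[0,0,0],"twist":[0,0,0.16]},{"delta_pos":[0,0,0],"twist":[0,0,0.16]},{"delta_pos":[0,0,0],"twist":[0,0,0.16]},{"delta_pos":[0,0,0],"twist":[0,0,0]}]'|sed -n 1,4p
python3 -c "
from h import *
go(485,-307.6,22.4,-3.05)"
```

```text
t: 20.6
tool_pos: [580.7, 164.2, 236.2]
tcp_rot: [[0.182, 0.983, 0.007], [0.983, -0.182, 0.001], [0.003, 0.006, -1.0]]
wrist_force: [-0.4, 1.0, -6.4]
t: 21.85
tool_pos: [577.8, 163.4, 230.8]
tcp_rot: [[0.999, -0.052, -0.002], [-0.052, -0.999, -0.001], [-0.002, 0.001, -1.0]]
wrist_force: [-0.3, -1.3, -4.5]
t 21.85 now [577.8 163.4 230.8] yaw -2.95 F [-0.3 -1.3 -4.5] M [-0.07  0.03 -0.02] open 0.3622574364787666 grip 81.06631278991699
shift(first) [-68.  475.  208.8] or shift after turn [-67.6 475.3 208.4] twist [0.001 0.002 0.002]
```

```bash
python3 -m crank '[{"delta_pos":[-7.5,53,0],"twist":[0,0,0]},{"delta_pos":[-7.5,53,0],"twist":[0,0,0]},{"delta_pos":[-7.5,53,0],"twist":[0,0,0]},{"delta_pos":[-7.5,53,0],"twist":[0,0,0]},{"delta_pos":[-7.5,53,0],"twist":[0,0,0]},{"delta_pos":[-7.5,53,0],"twist":[0,0,0]},{"delta_pos":[-7.5,53,0],"twist":[0,0,0]},{"delta_pos":[-7.5,53,0],"twist":[0,0,0]},{"delta_pos":[-7.5,51,0],"twist":[0,0,0]},{"delta_pos":[0,0,0],"twist":[0,0,0]}]'|sed -n 1,1p
python3 -m crank '[{"delta_pos":[0,0,45],"twist":[0,0,0]},{"delta_pos":[0,0,50],"twist":[0,0,0]},{"delta_pos":[0,0,30],"twist":[0,0,0]},{"delta_pos":[0,0,15],"twist":[0,0,0]},{"delta_pos":[0,0,0],"twist":[0,0,0]},{"delta_pos":[0,0,0],"twist":[0,0,0]},{"delta_pos":[0,0,0],"twist":[0,0,0]}]'|sed -n 1,4p
python3 -c "
from h import *
go(485,-307.6,22.4,-3.05)"
```

```text
t: 23.1
t: 23.98
tool_pos: [486.9, -307.8, 93.4]
tcp_rot: [[0.999, -0.052, 0.002], [-0.052, -0.999, -0.001], [0.002, 0.001, -1.0]]
wrist_force: [0.7, -0.5, -5.1]
t 23.975 now [ 486.9 -307.8   93.4] yaw -2.99 F [ 0.7 -0.5 -5.1] M [0.03 0.   0.02] open 0.36307753941955956 grip 81.76102995872498
shift(first) [-2.  -0.2 71. ] or shift after turn [-1.9 -0.1 71. ] twist [ 0.001 -0.002  0.001]
```

```bash
python3 -m crank '[{"delta_pos":[-1,0,20],"twist":[0,0,0]},{"delta_pos":[0,0,20],"twist":[0,0,0]},{"delta_pos":[0,0,15],"twist":[0,0,0]},{"delta_pos":[0,0,8],"twist":[0,0,0]},{"delta_pos":[0,0,3],"twist":[0,0,0]},{"delta_pos":[0,0,0],"twist":[0,0,0]},{"delta_pos":[0,0,0],"twist":[0,0,0]}]'|sed -n 1,4p
python3 -c "
from h import *
go(485,-307.6,22.4,-3.05)"
```

```text
t: 24.85
tool_pos: [485.5, -307.6, 26.7]
tcp_rot: [[0.999, -0.053, 0.001], [-0.053, -0.999, -0.0], [0.001, 0.0, -1.0]]
wrist_force: [-0.4, -0.6, -5.0]
t 24.85 now [ 485.5 -307.6   26.7] yaw -3.01 F [-0.4 -0.6 -5. ] M [-0.01  0.03 -0.  ] open 0.36488723356347824 grip 82.16621518135071
shift(first) [-0.5  0.   4.3] or shift after turn [-0.5  0.   4.3] twist [ 0.    -0.001  0.001]
```

```bash
python3 -m crank '[{"delta_pos":[-0.4,0,2],"twist":[0,0,0]},{"delta_pos":[0,0,1],"twist":[0,0,0]},{"delta_pos":[0,0,0],"twist":[0,0,0]},{"delta_pos":[0,0,0],"twist":[0,0,0]}]'|sed -n 1,4p;python3 -m crank '[{"delta_pos":[0,0,0.7],"twist":[0,0,0]},{"delta_pos":[0,0,0],"twist":[0,0,0]}]'|sed -n 1,4p
```

```text
t: 25.35
tool_pos: [484.8, -307.3, 23.2]
tcp_rot: [[0.999, -0.053, -0.0], [-0.053, -0.999, 0.0], [-0.0, -0.0, -1.0]]
wrist_force: [0.6, -0.4, -4.1]
t: 25.6
tool_pos: [484.8, -307.4, 22.5]
tcp_rot: [[0.999, -0.053, 0.0], [-0.053, -0.999, -0.0], [0.0, 0.0, -1.0]]
wrist_force: [-0.5, 0.3, -3.5]
```

```bash
python3 -m crank '[{"delta_pos":[0,0,0.5],"twist":[0,0,0]},{"delta_pos":[0,0,0],"twist":[0,0,0]}]'|sed -n 2,4p;python3 -m crank '[{"delta_pos":[0,0,0.5],"twist":[0,0,0]},{"delta_pos":[0,0,0],"twist":[0,0,0]}]'|sed -n 2,4p
```

```text
tool_pos: [484.9, -307.4, 22.5]
tcp_rot: [[0.999, -0.053, 0.0], [-0.053, -0.999, -0.0], [0.0, 0.0, -1.0]]
wrist_force: [-2.2, 0.5, 6.7]
tool_pos: [484.8, -307.4, 22.4]
tcp_rot: [[0.999, -0.053, 0.0], [-0.053, -0.999, -0.0], [0.0, 0.0, -1.0]]
wrist_force: [-4.9, 3.5, 16.7]
```

```bash
python3 -m crank '[{"delta_pos":[0,0,-0.5],"twist":[0,0,0]},{"delta_pos":[0,0,0],"twist":[0,0,0]},{"delta_pos":[0,0,0],"twist":[0,0,0]},{"delta_pos":[0,0,0],"twist":[0,0,0]},{"delta_pos":[0,0,0],"twist":[0,0,0]},{"delta_pos":[0,0,0],"twist":[0,0,0]}]' 85|sed -n 1,5p
python3 -m crank '[{"delta_pos":[0,0,-15],"twist":[0,0,0]},{"delta_pos":[0,0,-40],"twist":[0,0,0]},{"delta_pos":[0,0,-50],"twist":[0,0,0]},{"delta_pos":[0,0,-50],"twist":[0,0,0]},{"delta_pos":[0,0,-50],"twist":[0,0,0]},{"delta_pos":[0,0,0],"twist":[0,0,0]},{"delta_pos":[0,0,0],"twist":[0,0,0]}]'|sed -n 1,4p
python3 - <<'E'
from h import *
p=shot("wrist");cv2.imwrite("pics/w6.png",p["img"])
for k,z in dict(gauge_center=40,go_tip=40,nogo_tip=40,cradle=0).items():
    for r in spotter.place_of(p,k)[:3]: print(k,round(r["conf"],2),np.round(r["centre"],1),at(p,r["centre"],z).round(1))
E
```

```text
t: 26.85
tool_pos: [484.8, -307.3, 22.0]
tcp_rot: [[0.999, -0.053, 0.0], [-0.053, -0.999, 0.0], [0.0, -0.0, -1.0]]
wrist_force: [0.2, -0.2, 0.8]
opening: 0.994
t: 27.72
tool_pos: [484.5, -307.2, 227.5]
tcp_rot: [[0.999, -0.053, 0.0], [-0.053, -0.999, -0.0], [0.0, 0.0, -1.0]]
wrist_force: [0.0, -0.1, -0.6]
gauge_center 0.8 [325.8 419.1] [ 224.7 -295.3   40. ]
gauge_center 0.78 [323.4 212.9] [ 482.3 -306.6   40. ]
gauge_center 0.59 [533.3 338. ] [ 325.5 -535.    40. ]
go_tip 0.82 [377.2 337.5] [ 337.7 -358.3   40. ]
go_tip 0.76 [325.2  99.8] [ 585.7 -313.9   40. ]
nogo_tip 0.79 [323.5 285.3] [ 404.6 -302.4   40. ]
nogo_tip 0.61 [581.2 285.1] [ 388.4 -579.    40. ]
```

View pics/w6.png

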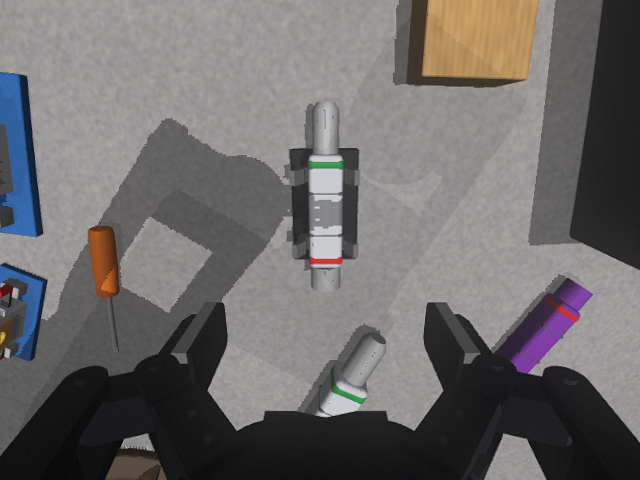

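The gauge lies in both saddles again at column 325, with its tips at rows 101 and 290, as at the start. The gripper is clear, so I hand the job in.

```bash
python3 -c "
from workcell import ctrl
print(ctrl.sign_off())"
```

```text
the job is handed in; nothing more can be done
None
```

The job is done and handed in: the go end went fully home and came out again, the no-go end did not enter under about 6 N held for over half a second, and the gauge is back in both cradle saddles, released.

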